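Put the scale's check weights back in their pots

TASK

The letter scale has been checked, so put its four brass weights away: stand each one upright, fully down on the floor of the open wooden pot bored for its size (the two equal weights go in the two equal pots, either way round). Leave the moistener and the roll of labels where they stand.

Things in the scene. Friction and masses are not known exactly. Their poses are not given: they have to be found in the camera images.
- weight_500_center (a point): largest plain brass scale weight: an upright cylinder with a knob at the top, 38 mm across, 45 mm high over the knob, 500 g; for gripping count on the full 38 mm from foot to top. This point is its centre, on the axis, 22.5 mm above its underside; z points up when it stands.
- weight_200_a_center (a point): one of two equal, middle-sized: plain brass scale weight: an upright cylinder with a knob at the top, 29 mm across, 36 mm high over the knob, 200 g; for gripping count on the full 29 mm from foot to top. This point is its centre, on the axis, 18 mm above its underside; z points up when it stands.
- weight_200_b_center (a point): one of two equal, middle-sized: plain brass scale weight: an upright cylinder with a knob at the top, 29 mm across, 36 mm high over the knob, 200 g; for gripping count on the full 29 mm from foot to top. This point is its centre, on the axis, 18 mm above its underside; z points up when it stands.
- weight_100_center (a point): smallest plain brass scale weight: an upright cylinder with a knob at the top, 23 mm across, 28 mm high over the knob, 100 g; for gripping count on the full 23 mm from foot to top. This point is its centre, on the axis, 14 mm above its underside; z points up when it stands.
- pot_500 (a point): largest open turned wooden pot with a round pocket for the largest weight: pocket 47 mm wide, 8 mm deep, pot 59 mm wide outside, 16 mm high. This point is the centre of the pocket's grey felt floor, 8 mm above the worktop, where the weight's underside rests; the pot's rim is 8 mm higher. z up. The pot does not move. (The closed wooden lids set aside play no part.)
- pot_200_a (a point): one of two equal, middle-sized: open turned wooden pot with a round pocket for the middle-sized weights: pocket 38 mm wide, 8 mm deep, pot 50 mm wide outside, 16 mm high. This point is the centre of the pocket's grey felt floor, 8 mm above the worktop, where the weight's underside rests; the pot's rim is 8 mm higher. z up. The pot does not move. (The closed wooden lids set aside play no part.)
- pot_200_b (a point): one of two equal, middle-sized: open turned wooden pot with a round pocket for the middle-sized weights: pocket 38 mm wide, 8 mm deep, pot 50 mm wide outside, 16 mm high. This point is the centre of the pocket's grey felt floor, 8 mm above the worktop, where the weight's underside rests; the pot's rim is 8 mm higher. z up. The pot does not move. (The closed wooden lids set aside play no part.)
- pot_100 (a point): smallest open turned wooden pot with a round pocket for the smallest weight: pocket 31 mm wide, 8 mm deep, pot 43 mm wide outside, 16 mm high. This point is the centre of the pocket's grey felt floor, 8 mm above the worktop, where the weight's underside rests; the pot's rim is 8 mm higher. z up. The pot does not move. (The closed wooden lids set aside play no part.)
- moistener_center (a point): stamp moistener, a round blue dish with a sponge, 72 mm across, 30 mm high, loose, standing among the weights; not to be moved. This point is its centre, 15 mm above its underside.
- label_roll_center (a point): white roll of labels standing on end, 66 mm across, 40 mm high, loose, standing among the weights; not to be moved. This point is its centre, 20 mm above its underside.
Mind the look-alikes: they are no part of the job. What is shaped like the part that bears weight_500_center but black is not meant.

How it is judged:
By the outcome, as a careful person would: the job done as asked, in the order asked, and still so for the second after the job is handed in, with the robot touching nothing.
It also fails if it takes over 96 s, if anything falls off the work surface, if the arm or the gripper's body presses on something with over 40 N, if the wrist force passes 120 N, or if a joint passes its speed limit or range.

ROBOT

A 6-joint arm with a two-finger parallel gripper is mounted at the origin on the work surface; the furniture and walls round the work are solid. World frame = base frame: x ahead of the robot, y to its left, z up, the work surface at z = 0. Lengths are in m, angles in rad, forces in N, time in s.
With the tool pointing down it reaches from about 0.3 to 0.875 m from the base axis. Payload 6.4 kg.
Tool frame: the origin (TCP) lies midway between the tips of the shut fingers; the grasp point (between the pads) lies 19 mm behind it; y points along the fingers, x is the direction in which the jaws open and shut, and the axes are right-handed (so a half turn about y gives the same grasp; the last joint's range is limited). The gripper opens to 88 mm and grips with 3 to 60 N. Pads are 18 mm wide; open, the fingers measure 123 mm over their backs; the gripper's body (75 mm by 187 mm) begins 45 mm behind the grasp point.
Start: joints at [0.909, 0.181, 1.607, -0, 1.354, -0.206], TCP at [0.253, 0.516, 0.239] pointing down, gripper open.
Joint ranges: [-2.99, 2.99], [-0.89, 2.07], [0.3, 2.58], [-1.14, 4.28], [0, 2.63], [-3.12, 3.12]. Speed limits (rad/s): [2.57, 2.57, 3.01, 3.14, 3.14, 3.14].

INTERFACE

Orientations are given as a unit quaternion [w, x, y, z].
In Python, from plant import manip gives the robot as it stands.
- The arm moves only by the tool play_rows, never from a script. Its argument "targets" is a list that holds one entry, the list of rows, each a list of 4 numbers: the shift along the tool's x, y, z in cm, then the turn about the tool's y in rad. A call has 1 to 8 rows; each row is the pose to reach, as a shift and turn from the pose measured when the call began, along the tool's axes at that moment; what a row does not reach only later rows make up. A row lasts 1/8 s, in which the tool goes at most 62.5 mm and 10.7 degrees, less where a joint would pass 70% of its speed; a pose out of reach is approached as far as the arm can. A call with a gripper value outside its range is refused whole. "fingers" is the gripper command: -1 is fully open, 1 is shut, values between are in proportion, set as the call begins (left out, the last holds). The fingers move at their own pace and stop on an object; "force" is the grip in N (left out, the last holds). Time passes only in rows, so rows that repeat a pose let the fingers close. It gives the time, the measured TCP pose, the force and the opening at its end, in the units of the state.
- manip.read_state(): the state, without advancing time (a new reading comes with each control period).
- manip.read_camera(name): name is "scene" or "top"; returns a dict with "frame" (480x640x3 uint8, blue, green, red), "fx", "fy", "cx", "cy" (pixels), "cam_to_world" (4x4, takes a point from camera to world coordinates). Camera axes: x right, y down, z forward; pixel columns grow to the right and rows downward; lengths in m; the calibration is good to about 2 mm. A picture is of the moment at which its call begins. There is no depth.
- manip.sign_off(): hands the job in, once; it reports no verdict.
The state is a dict: "time": time; "joint_positions": joint angles; "dq": joint speeds; "tau": joint torques, N m; "tool_pos": TCP position; "ee_rot": TCP orientation; "wrist_force": force on the tool from outside, world axes, zero at the start; "moment": the same for the moment, N m; "grip_width": finger opening in m.
Only numpy, scipy, OpenCV 4.12 (cv2) and the standard library are available. Lean on these libraries where they do the work, as an engineer would, in place of code of your own. Each camera call takes 0.05 s, during which the arm holds its last target. There are 200 camera calls.

## Working session

There is one attempt and no reset: what is moved stays moved. The work goes in short steps, Python scripts to look and compute and a tool call to move; the robot and the scene stay as the last step left them, time stands still between calls to the robot, and variables do not carry over. Pictures are saved under pics/ and viewed, about 12 in all and at most 16, crops included, and the job is handed in when it is done.

Besides the shell and the picture viewer there is one more tool, called after "Call:" as a command line: name --argument value ..., lists and objects as JSON in quotes. play_rows: Moves the arm, as the interface text tells. Its arguments: {"type":"object","properties":{"targets":{"type":"array"},"fingers":{"type":"number"},"force":{"type":"number"}},"required":["targets"]}

```bash
mkdir -p pics; ls; cat > h.py <<'E'
import numpy as np,cv2
from plant import manip
def cam(n,save=None):
    c=manip.read_camera(n)
    if save: cv2.imwrite('pics/'+save,c['frame'])
    return c
def ray(c,u,v,z):
    T=np.array(c['cam_to_world']);d=T[:3,:3]@np.array([(u-c['cx'])/c['fx'],(v-c['cy'])/c['fy'],1]);o=T[:3,3]
    return o+d*(z-o[2])/d[2]
def proj(c,p):
    T=np.array(c['cam_to_world']);q=T[:3,:3].T@(np.array(p)-T[:3,3]);return c['fx']*q[0]/q[2]+c['cx'],c['fy']*q[1]/q[2]+c['cy']
E
python3 - <<'E'
from h import *
for n in('scene','top'):
    c=cam(n,n+'0.png');print(n,c['fx'],c['cx'],c['cy'],np.round(c['cam_to_world'],3).tolist())
print(manip.read_state())
E
```

```text
pics
scene 570.3975724007939 322.64668589778086 233.7988857190542 [[0.76, -0.449, 0.47, -0.055], [-0.65, -0.535, 0.54, -0.224], [0.009, -0.716, -0.698, 0.727], [0.0, 0.0, 0.0, 1.0]]
top 550.6051418865835 315.69210520622966 236.08780426757218 [[-0.028, -0.993, 0.118, 0.293], [-1.0, 0.027, -0.005, 0.291], [0.002, -0.118, -0.993, 0.977], [0.0, 0.0, 0.0, 1.0]]
{'time': 0.1, 'joint_positions': array([ 9.08695350e-01,  1.81424854e-01,  1.60787044e+00, -3.89474272e-06,
        1.35383120e+00, -2.06286275e-01]), 'dq': array([-0.00069676, -0.00012795, -0.00275755, -0.00033894,  0.00134218,
       -0.00188697]), 'tau': array([-7.41706481e-04, -4.34812617e+01, -3.42695296e+01,  7.03672785e-02,
        3.39910900e-02, -2.65976212e-05]), 'tool_pos': array([0.25279287, 0.51592373, 0.23794196]), 'ee_rot': array([-0.59985225,  0.6002279 ,  0.37359234, -0.3746098 ]), 'wrist_force': array([ 0.09017916,  0.09073097, -0.72282822]), 'moment': array([-0.03187677,  0.0096215 , -0.0172762 ]), 'grip_width': 0.08802426181271585}
```

View pics/top0.png

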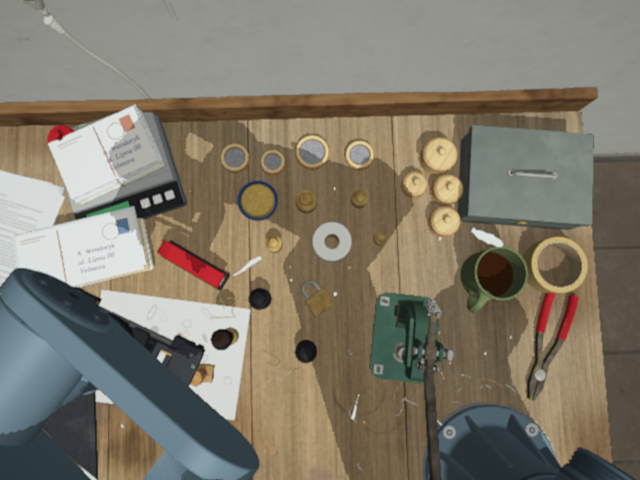

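View pics/scene0.png

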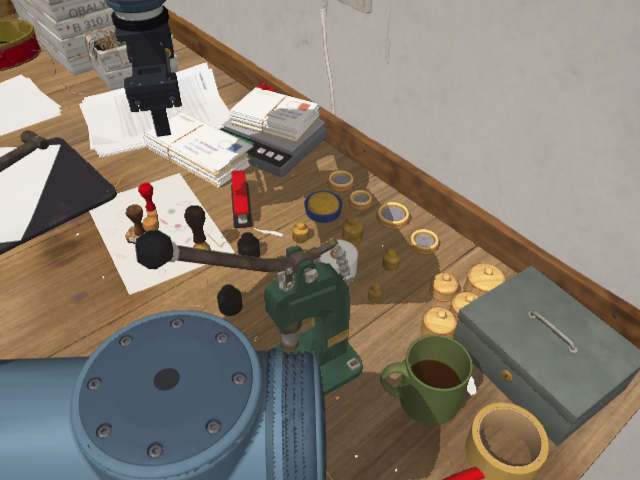

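Top view: the brass weights are at about (307,201), (274,243), (360,199) and (380,239). The open pots are at (235,157), (272,161), (312,151) and (359,154). The black look-alikes are at (260,298) and (306,351), and the padlock at (318,300); none of these are part of the job. The moistener is at (257,200) and the roll at (332,241). I'll measure from an enlarged crop.

```bash
python3 - <<'E'
from h import *
c=cam('top');f=c['frame'];x0,y0=210,130
cr=f[y0:y0+140,x0:x0+200]
cv2.imwrite('pics/crop1.png',cv2.resize(cr,None,fx=4,fy=4,interpolation=cv2.INTER_CUBIC))
for n,u,v in [('500',307,201),('200a',274,243),('200b',360,199),('100',380,239)]:
    for z in (0,.03): print(n,z,ray(c,u,v,z).round(4))
hsv=cv2.cvtColor(f,cv2.COLOR_BGR2HSV)
# grey felt
m=((hsv[...,1]<70)&(hsv[...,2]>60)&(hsv[...,2]<190)).astype(np.uint8)*255
m[:130]=0;m[180:]=0;m[:,:215]=0;m[:,380:]=0
for k in cv2.findContours(m,cv2.RETR_EXTERNAL,cv2.CHAIN_APPROX_NONE)[0]:
    if cv2.contourArea(k)>80:
        (u,v),r=cv2.minEnclosingCircle(k);a=ray(c,u,v,.008);print('felt',round(u,1),round(v,1),round(r,1),a.round(4),'dia',np.linalg.norm(ray(c,u+2*r,v,.008)-a).round(4))
for p in [(307,201),(274,243),(360,199),(380,239),(290,260)]: print(p,hsv[p[1]-1:p[1]+2,p[0]-1:p[0]+2].reshape(-1,3).mean(0).round())
E
```

```text
500 0 [0.4735 0.3001 0.    ]
500 0.03 [0.468  0.2999 0.03  ]
200a 0 [0.3991 0.361  0.    ]
200a 0.03 [0.3958 0.3588 0.03  ]
200b 0 [0.4745 0.2046 0.    ]
200b 0.03 [0.469  0.2073 0.03  ]
100 0 [0.4011 0.1716 0.    ]
100 0.03 [0.3978 0.1752 0.03  ]
felt 272.1 161.7 8.3 [0.5456 0.361  0.008 ] dia 0.03
felt 234.5 157.5 10.1 [0.5551 0.4287 0.008 ] dia 0.0365
felt 359.0 154.1 10.2 [0.5552 0.2041 0.008 ] dia 0.0369
felt 311.8 151.5 12.7 [0.5624 0.289  0.008 ] dia 0.0457
(307, 201) [ 20. 135. 129.]
(274, 243) [ 22. 117. 205.]
(360, 199) [ 21. 128. 146.]
(380, 239) [ 20. 135. 122.]
(290, 260) [ 18.  95. 118.]
```

View pics/crop1.png

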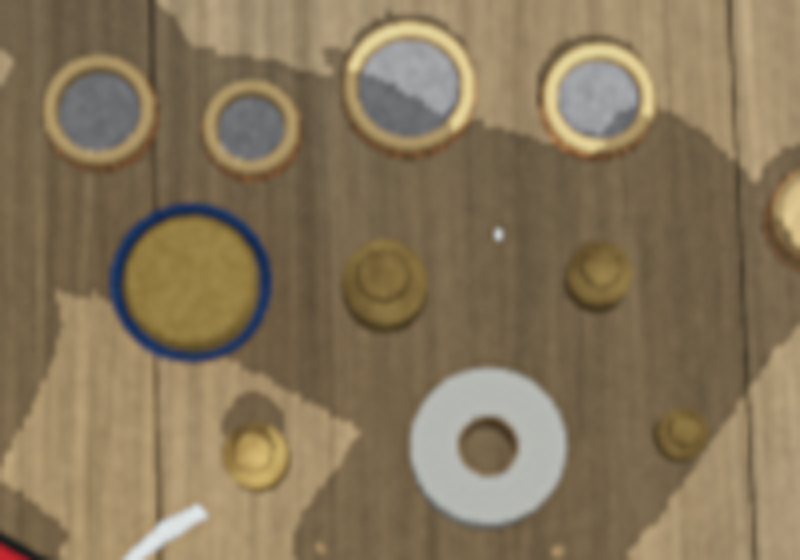

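The crop confirms the sizes: at 1.77 mm/px the silhouettes are 38, 29, 29 and 23 mm wide, all brass and upright. The foot centres, in full-image pixels, are 500 (306,201.6), 200a (273.6,244), 200b (359,199) and 100 (380,238.5).

```bash
cat >> h.py <<'E'
from scipy.spatial.transform import Rotation as Ro
def tool():
    s=manip.read_state();w,x,y,z=s['ee_rot'];return s,Ro.from_quat([x,y,z,w])
def goto(p,yaw=None):
    # yaw: world heading of tool x; returns shift (cm) and turn
    s,R=tool();M=R.as_matrix();d=M.T@(np.array(p)-s['tool_pos'])*100
    h=np.arctan2(M[1,0],M[0,0]);t=0
    if yaw is not None:
        t=-(yaw-h); t=(t+np.pi/2)%np.pi-np.pi/2   # tool y points down
    return d.round(2),round(t,3)
E
python3 - <<'E'
from h import *
c=cam('top')
for n,u,v in [('500',306,201.6),('200a',273.6,244.1),('200b',359.1,199.2),('100',380.1,238.5),('moist',257,200),('roll',332,241)]: print(n,ray(c,u,v,0).round(4))
for n,u,v in [('scale corner',185,200),('scale mid',172,157),('rail',300,92),('press',400,293)]: print(n,ray(c,u,v,0.05).round(3))
s,R=tool();print(R.as_matrix().round(3))
for z in (.15,):print(goto([.4745,.3007,z],np.pi/2),goto([.4745,.3007,z],0))
E
```

```text
500 [0.4724 0.302  0.    ]
200a [0.3971 0.3617 0.    ]
200b [0.4742 0.2062 0.    ]
100 [0.4019 0.1714 0.    ]
moist [0.4778 0.3901 0.    ]
roll [0.3998 0.2574 0.    ]
scale corner [0.472 0.508 0.05 ]
scale mid [0.548 0.53  0.05 ]
rail [0.658 0.307 0.05 ]
press [0.304 0.148 0.05 ]
[[ 0.44  -0.001 -0.898]
 [ 0.898 -0.001  0.44 ]
 [-0.001 -1.     0.   ]]
(array([ -9.58,   8.82, -29.38]), np.float64(-0.456)) (array([ -9.58,   8.82, -29.38]), np.float64(1.115))
```

Call:
play_rows --targets '[[[-1,0.5,-3,-0.05],[-3,2,-9,-0.18],[-5,4,-15,-0.3],[-7,6,-21,-0.42],[-9,8,-27,-0.456],[-9.6,8.8,-29.4,-0.456],[-9.6,8.8,-29.4,-0.456],[-9.6,8.8,-29.4,-0.456]]]' --fingers -0.27 --force 25

```text
time: 1.2
tool_pos: [0.4742, 0.3006, 0.1502]
ee_rot: [0.5, -0.5, -0.499, 0.5]
wrist_force: [-0.4, -0.2, 0.1]
grip_width: 0.0561
```

```bash
python3 - <<'E'
from h import *
c=cam('scene','s1.png');f=c['frame'][140:320,220:480];cv2.imwrite('pics/s1c.png',cv2.resize(f,None,fx=3,fy=3,interpolation=cv2.INTER_CUBIC))
for n,p in dict(w500=(.4724,.302,0),a=(.3971,.3617,0),b=(.4742,.2062,0),w100=(.4019,.1714,0)).items(): print(n,[((q-o)*3) for q,o in zip(proj(c,p),(220,140))])
print(goto([.4724,.302,.014],np.pi/2),manip.read_state()['grip_width'],manip.read_state()['tool_pos'])
E
```

```text
w500 [np.float64(394.7359680607535), np.float64(286.8432283164863)]
a [np.float64(236.44929838244025), np.float64(289.93300381149254)]
b [np.float64(509.34790253246615), np.float64(374.3656002375291)]
w100 [np.float64(461.6090360180942), np.float64(472.9264918467045)]
(array([ 0.1 , 13.64,  0.14]), np.float64(0.001)) 0.05588407337976724 [0.47395535 0.30108352 0.15040774]
```

View pics/s1c.png

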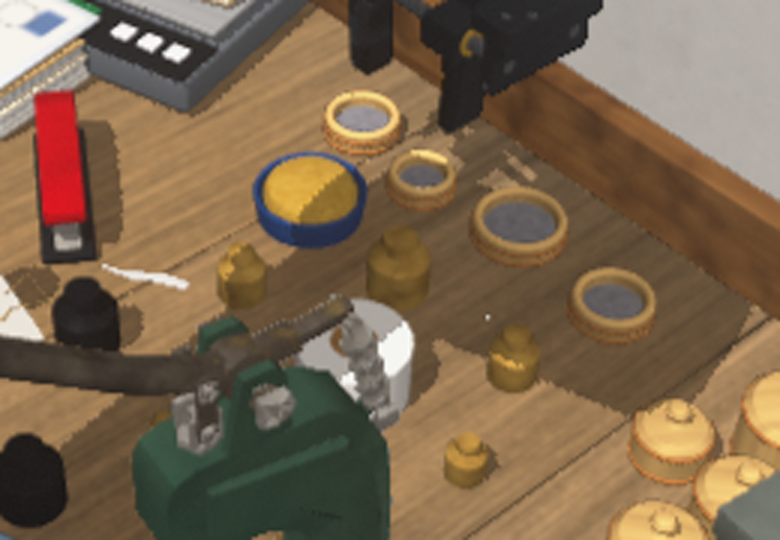

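The scene view agrees with the top-view feet to about 2 px, roughly 2 mm. The 500 is at crop (398,285) against a predicted (395,287), and the column around it is free. Descending.

Call:
play_rows --targets '[[[0,3,0.1,0],[0,7,0.1,0],[0,11,0.1,0],[0,13.2,0.1,0],[0,13.6,0.1,0],[0,13.6,0.1,0]]]'

```text
time: 2.0
tool_pos: [0.4729, 0.302, 0.0153]
ee_rot: [-0.499, 0.5, 0.501, -0.501]
wrist_force: [-0.4, 0.1, 0.2]
grip_width: 0.0559
```

Call:
play_rows --targets '[[[0,0,0,0],[0,0,0,0],[0,0,0,0],[0,0,0,0]]]' --fingers 1 --force 30

```text
time: 2.5
tool_pos: [0.4738, 0.3021, 0.0166]
ee_rot: [-0.499, 0.5, 0.501, -0.5]
wrist_force: [-1.5, -1.6, 6.2]
grip_width: 0.0375
```

Call:
play_rows --targets '[[[0,-0.5,0,0],[0,-2,0,0],[0,-4,0,0],[0,-5,0,0],[0,-5,0,0],[0,-5,0,0]]]'

```text
time: 3.25
tool_pos: [0.4731, 0.3019, 0.066]
ee_rot: [-0.499, 0.5, 0.501, -0.5]
wrist_force: [0.3, -0.2, -4.8]
grip_width: 0.0368
```

```bash
python3 - <<'E'
from h import *
print(goto([.563,.2883,.063],np.pi/2))
E
```

```text
(array([-1.38,  0.31, -8.98]), np.float64(0.002))
```

Call:
play_rows --targets '[[[-0.2,0,-1.5,0],[-0.7,0,-4.5,0],[-1.1,0,-7.5,0],[-1.4,0,-9,0],[-1.4,0,-9,0],[-1.4,0,-9,0],[-1.4,0,-9,0]]]'

```text
time: 4.12
tool_pos: [0.562, 0.2884, 0.0659]
ee_rot: [0.499, -0.499, -0.501, 0.501]
wrist_force: [-0.6, -0.1, -5.0]
grip_width: 0.0373
```

```bash
python3 - <<'E'
from h import *
a=cam('top');b=cam('scene')
o=[]
for c in(a,b):
    u,v=map(int,proj(c,(.562,.289,.03)));f=c['frame'][max(v-60,0):v+60,u-75:u+75];o.append(cv2.resize(f,(600,480),interpolation=cv2.INTER_CUBIC)[:, :400] if 0 else cv2.resize(f,(400,320),interpolation=cv2.INTER_CUBIC))
cv2.imwrite('pics/p1.png',np.hstack(o));print(goto([.563,.2883,.023],np.pi/2))
E
```

```text
(array([-0.01,  4.32, -0.05]), np.float64(0.003))
```

View pics/p1.png

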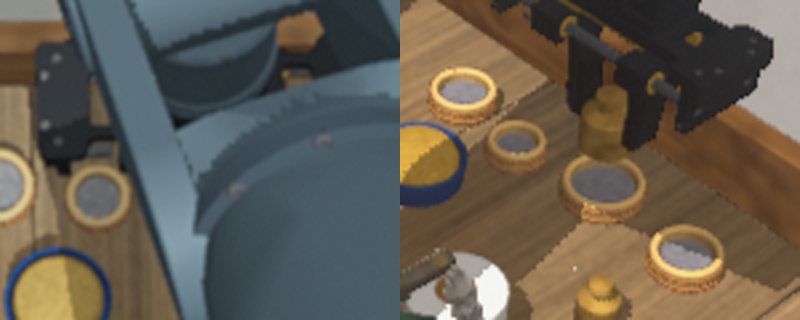

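```bash
python3 - <<'E'
from h import *
c=cam('scene');u,v=map(int,proj(c,(.562,.289,.03)));u0,v0=u-75,v-60
for p in [(.562,.2884,.0505),(.5624,.289,.008),(.562,.2884,.008),(.562,.2884,.0955)]: 
    a,b=proj(c,p);print(((a-u0)*8/3+400).round(1),((b-v0)*8/3).round(1))
f=cv2.resize(c['frame'][v0+5:v0+85,u0+45:u0+105],None,fx=7,fy=7,interpolation=cv2.INTER_CUBIC);cv2.imwrite('pics/p2.png',f)
for p in [(.562,.2884,.0505),(.5624,.289,.008),(.562,.2884,.0955)]:
    a,b=proj(c,p);print((a-u0-45)*7,(b-v0-5)*7)
E
```

```text
605.5 140.5
599.5 185.8
599.7 186.5
612.1 88.8
224.51966719166643 333.82107925261204
208.6314603590465 452.7612130452284
241.74027011337859 198.22827065591895
```

View pics/p2.png

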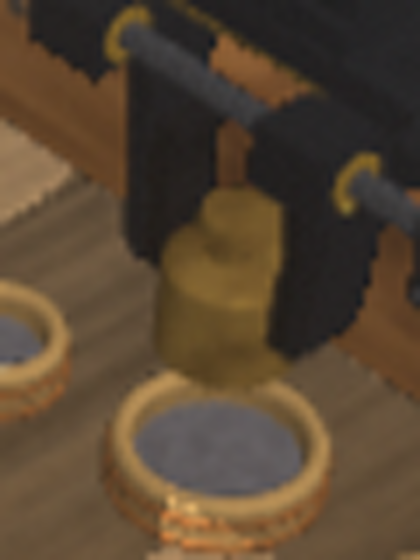

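The relative error between weight and pot is under 1 mm in the scene view. The weight's foot centre is at crop (234,331) and the pot rim centre at (216,447), both shifted from prediction by the same offset. Lowering.

Call:
play_rows --targets '[[[0,1,0,0],[0,2.5,0,0],[0,3.5,0,0],[0,4,0,0],[0,4.2,0,0],[0,4.3,0,0],[0,4.3,0,0]]]'

```text
time: 5.15
tool_pos: [0.5625, 0.2883, 0.0246]
ee_rot: [0.499, -0.499, -0.501, 0.501]
wrist_force: [-6.9, -1.7, 6.7]
grip_width: 0.0371
```

Call:
play_rows --targets '[[[0,0,0,0],[0,0,0,0],[0,0,0,0]]]' --fingers -0.27

```text
time: 5.52
tool_pos: [0.5631, 0.2885, 0.025]
ee_rot: [-0.499, 0.5, 0.501, -0.5]
wrist_force: [0.4, 0.1, 0.6]
grip_width: 0.056
```

Call:
play_rows --targets '[[[0,-1,0,0],[0,-4,0,0],[0,-7,0,0],[0,-10,0,0],[0,-10,0,0]]]'

```text
time: 6.15
tool_pos: [0.5652, 0.2892, 0.1287]
ee_rot: [-0.498, 0.501, 0.503, -0.498]
wrist_force: [0.1, -0.0, 0.6]
grip_width: 0.0559
```

```bash
python3 - <<'E'
from h import *
print(goto([.475,.2055,.12],np.pi/2),goto([.475,.2055,.017],np.pi/2))
E
```

```text
(array([-8.34,  0.78,  9.05]), np.float64(0.003)) (array([-8.36, 11.08,  9.13]), np.float64(0.003))
```

Call:
play_rows --targets '[[[-2,0.3,2,0],[-5,0.8,5,0],[-8,0.8,8.7,0],[-8.4,0.8,9.1,0],[-8.4,0.8,9.1,0],[-8.4,0.8,9.1,0]]]' --fingers -0.14

```text
time: 6.9
tool_pos: [0.4758, 0.2055, 0.1201]
ee_rot: [-0.497, 0.501, 0.504, -0.498]
wrist_force: [0.0, -1.0, 0.9]
grip_width: 0.05
```

```bash
python3 - <<'E'
from h import *
c=cam('scene');u,v=map(int,proj(c,(.475,.2055,.05)))
f=cv2.resize(c['frame'][v-75:v+65,u-80:u+80],None,fx=4,fy=4,interpolation=cv2.INTER_CUBIC);cv2.imwrite('pics/p3.png',f)
print(goto([.475,.2055,.017],np.pi/2))
E
```

```text
(array([-0.02, 10.3 ,  0.15]), np.float64(0.003))
```

View pics/p3.png

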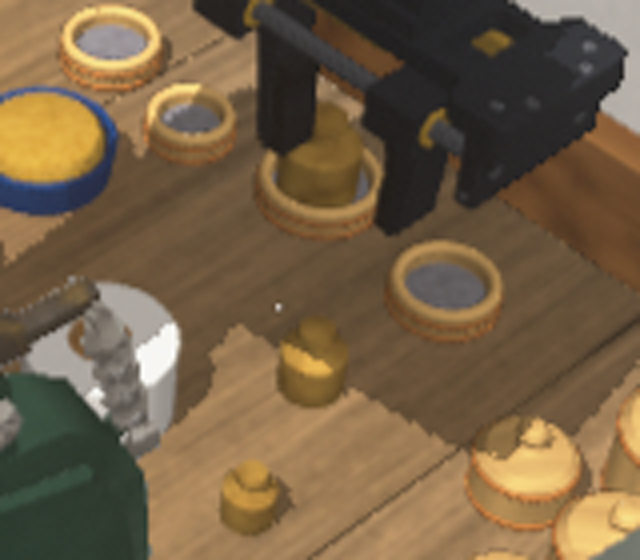

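The 500 (crop (320,170)) sits down inside its pot. Next comes 200b at (313,370), with the gripper above it.

Call:
play_rows --targets '[[[0,3,0.1,0],[0,7,0.1,0],[0,9.5,0.1,0],[0,10.2,0.1,0],[0,10.3,0.1,0],[0,10.3,0.1,0]]]'

```text
time: 7.7
tool_pos: [0.4766, 0.206, 0.0181]
ee_rot: [-0.497, 0.501, 0.504, -0.498]
wrist_force: [-0.0, -0.5, -0.9]
grip_width: 0.0501
```

Call:
play_rows --targets '[[[0,0,0,0],[0,0,0,0],[0,0,0,0],[0,0,0,0]]]' --fingers 1 --force 25

```text
time: 8.2
tool_pos: [0.4771, 0.2062, 0.0187]
ee_rot: [-0.497, 0.501, 0.504, -0.497]
wrist_force: [-1.0, 0.6, 5.2]
grip_width: 0.0281
```

Call:
play_rows --targets '[[[0,-0.5,0,0],[0,-2,0,0],[0,-4,0,0],[0,-5,0,0],[0,-5,0,0],[0,-5,0,0]]]'

```text
time: 8.95
tool_pos: [0.4761, 0.2059, 0.0682]
ee_rot: [-0.497, 0.501, 0.504, -0.498]
wrist_force: [-0.9, 1.0, -1.7]
grip_width: 0.0284
```

```bash
python3 - <<'E'
from h import *
print(goto([.5555,.2035,.068],np.pi/2))
E
```

```text
(array([-0.27,  0.11, -7.94]), np.float64(0.004))
```

Call:
play_rows --targets '[[[-0.1,0,-1.5,0],[-0.2,0,-4.5,0],[-0.3,0,-7,0],[-0.3,0,-8,0],[-0.3,0,-8,0],[-0.3,0,-8,0]]]'

```text
time: 9.7
tool_pos: [0.555, 0.2033, 0.0685]
ee_rot: [-0.497, 0.501, 0.504, -0.498]
wrist_force: [-0.6, -0.7, -2.4]
grip_width: 0.0285
```

```bash
cat >> h.py <<'E'
def zoom(name,p,z):
    c=cam('scene');u,v=map(int,proj(c,p))
    f=cv2.resize(c['frame'][v-45:v+45,u-60:u+60],None,fx=5,fy=5,interpolation=cv2.INTER_CUBIC);cv2.imwrite('pics/'+name,f)
    s=manip.read_state()['tool_pos']
    for q in [(s[0],s[1],z),(p[0],p[1],.016)]:
        a,b=proj(c,q);print('pred',round((a-u+60)*5),round((b-v+45)*5))
E
python3 - <<'E'
from h import *
zoom('p4.png',(.5552,.2041,.03),.050)
print(goto([.5565,.2035,.027],np.pi/2))
E
```

```text
pred 312 186
pred 298 254
(array([ 0.  ,  4.17, -0.11]), np.float64(0.004))
```

View pics/p4.png

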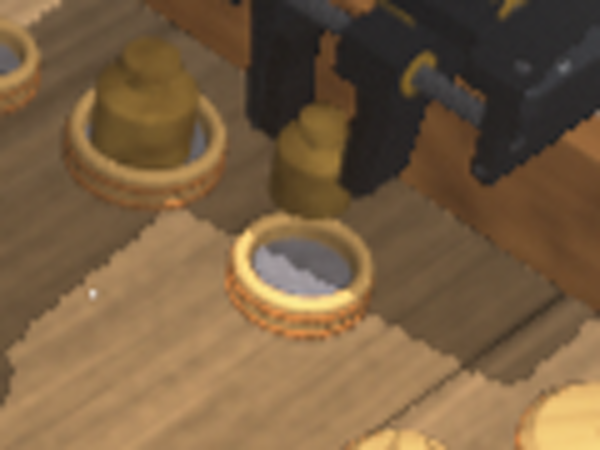

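The weight foot at (315,189) and pot rim at (301,257) are both +3 px from prediction, so they are aligned. Lowering.

Call:
play_rows --targets '[[[0,1,0,0],[0,2.5,-0.1,0],[0,3.5,-0.1,0],[0,3.9,-0.1,0],[0,4.1,-0.1,0],[0,4.2,-0.1,0],[0,4.2,-0.1,0]]]'

```text
time: 10.62
tool_pos: [0.5567, 0.2035, 0.027]
ee_rot: [-0.497, 0.501, 0.504, -0.498]
wrist_force: [-0.2, 0.2, -2.1]
grip_width: 0.0281
```

Call:
play_rows --targets '[[[0,0,0,0],[0,0,0,0],[0,0,0,0]]]' --fingers -0.14

```text
time: 11.0
tool_pos: [0.557, 0.2035, 0.0274]
ee_rot: [-0.497, 0.501, 0.504, -0.498]
wrist_force: [-1.3, 0.8, -0.5]
grip_width: 0.0498
```

Call:
play_rows --targets '[[[0,-1,0,0],[0,-4,0,0],[0,-7,0,0],[0,-9.5,0,0],[0,-9.5,0,0]]]'

```text
time: 11.62
tool_pos: [0.5578, 0.2036, 0.1253]
ee_rot: [-0.496, 0.502, 0.506, -0.496]
wrist_force: [0.4, -0.6, -0.7]
grip_width: 0.0501
```

```bash
python3 - <<'E'
from h import *
print(goto([.4025,.1707,.11],np.pi/2))
E
```

```text
(array([-3.23,  1.27, 15.57]), np.float64(0.004))
```

```bash
python3 - <<'E'
from h import *
t=cam('top');s=cam('scene')
for z in np.arange(0.05,.35,.05):
    print(round(z,2),ray(t,433,303,z).round(3)[:2],ray(s,340,243,z).round(3)[:2])
E
```

```text
0.05 [0.285 0.094] [0.409 0.265]
0.1 [0.286 0.104] [0.375 0.229]
0.15 [0.286 0.115] [0.341 0.193]
0.2 [0.287 0.126] [0.306 0.157]
0.25 [0.287 0.136] [0.272 0.121]
0.3 [0.288 0.147] [0.238 0.085]
```

Call:
play_rows --targets '[[[-0.4,0.2,2.5,0],[-1.5,0.6,7,0],[-2.5,1,12,0],[-3.2,1.3,15,0],[-3.2,1.3,15.6,0],[-3.2,1.3,15.6,0],[-3.2,1.3,15.6,0]]]' --fingers 0.09

```text
time: 12.6
tool_pos: [0.4014, 0.1708, 0.1076]
ee_rot: [-0.497, 0.501, 0.505, -0.497]
wrist_force: [0.3, 0.7, -0.1]
grip_width: 0.0401
```

```bash
python3 - <<'E'
from h import *
cam('scene','s5.png');s=manip.read_state();print(goto([.4025,.1707,.014],np.pi/2),s['joint_positions'].round(2),s['tool_pos'])
E
```

```text
(array([-0.03,  9.36, -0.01]), np.float64(0.004)) [ 0.13  0.03  2.06  0.    1.03 -1.45] [0.4013221  0.17078665 0.10761799]
```

View pics/s5.png

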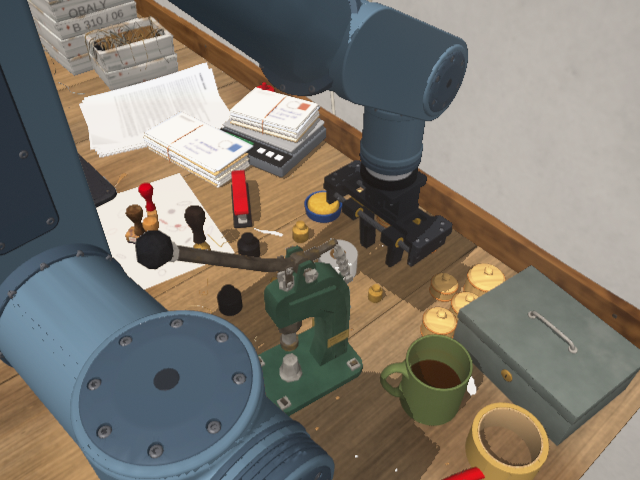

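The 100 is at about (376,293) below the gripper. The wrist is well above the press lever, so I can descend.

Call:
play_rows --targets '[[[0,2.5,0,0],[0,6,0,0],[0,8.5,0,0],[0,9.3,0,0],[0,9.4,0,0],[0,9.4,0,0]]]'

```text
time: 13.4
tool_pos: [0.4034, 0.1712, 0.0144]
ee_rot: [-0.496, 0.502, 0.505, -0.497]
wrist_force: [-0.5, -0.8, 0.2]
grip_width: 0.0403
```

Call:
play_rows --targets '[[[0,0,0,0],[0,0,0,0],[0,0,0,0],[0,0,0,0]]]' --fingers 1 --force 20

```text
time: 13.9
tool_pos: [0.4041, 0.1713, 0.0151]
ee_rot: [-0.496, 0.502, 0.505, -0.496]
wrist_force: [-0.3, 0.5, 6.7]
grip_width: 0.0222
```

Call:
play_rows --targets '[[[0,-0.5,0,0],[0,-2,0,0],[0,-5,0,0],[0,-9,0,0],[0,-9,0,0],[0,-9,0,0]]]'

```text
time: 14.65
tool_pos: [0.4024, 0.171, 0.105]
ee_rot: [-0.496, 0.502, 0.505, -0.496]
wrist_force: [-0.8, 0.2, -1.3]
grip_width: 0.0222
```

```bash
python3 - <<'E'
from h import *
print(goto([.546,.3605,.105],np.pi/2))
E
```

```text
(array([ 18.89,   0.27, -14.44]), np.float64(0.004))
```

Call:
play_rows --targets '[[[2,0,-2,0],[6,0,-5,0],[10,0,-8,0],[14,0,-11,0],[18,0.2,-14,0],[18.9,0.2,-14.5,0],[18.9,0.2,-14.5,0],[18.9,0.2,-14.5,0]]]'

```text
time: 15.65
tool_pos: [0.5454, 0.3593, 0.1048]
ee_rot: [-0.496, 0.502, 0.504, -0.497]
wrist_force: [-1.1, 0.8, -2.0]
grip_width: 0.0222
```

```bash
python3 - <<'E'
from h import *
print(goto([.5465,.3605,.023],np.pi/2),manip.read_state()['tool_pos'])
E
```

```text
(array([ 0.1 ,  8.18, -0.  ]), np.float64(0.003)) [0.54544644 0.35933614 0.10477427]
```

Call:
play_rows --targets '[[[0.1,1.5,0,0],[0.1,3.5,0,0],[0.1,4.5,0,0],[0.1,4.5,0,0],[0.1,4.5,0,0]]]'

```text
time: 16.27
tool_pos: [0.5463, 0.3605, 0.06]
ee_rot: [-0.496, 0.502, 0.505, -0.497]
wrist_force: [0.1, 0.8, -1.0]
grip_width: 0.0216
```

```bash
python3 - <<'E'
from h import *
zoom('p6.png',(.5456,.361,.03),.046)
print(goto([.5465,.3605,.023],np.pi/2),manip.read_state()['tool_pos'])
E
```

```text
pred 308 194
pred 301 255
(array([-0.03,  3.74,  0.05]), np.float64(0.003)) [0.54653129 0.36067353 0.0604016 ]
```

View pics/p6.png

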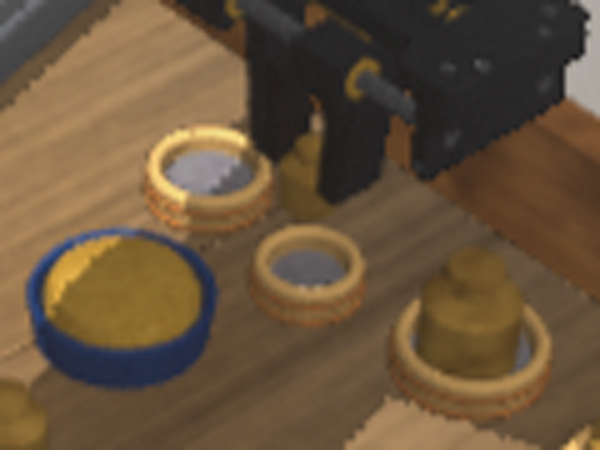

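The weight foot is at (311,198) and the rim centre at about (309,266), so the pot is roughly 1 mm toward −x and −y of my estimate. The near rim hides part of the felt in the top view, which explains it. Nudging and lowering.

Call:
play_rows --targets '[[[-0.1,0.5,0.15,0],[-0.1,2,0.15,0],[-0.1,3,0.15,0],[-0.1,3.5,0.15,0],[-0.1,3.7,0.15,0],[-0.1,3.8,0.15,0],[-0.1,3.8,0.15,0]]]'

```text
time: 17.2
tool_pos: [0.5457, 0.3598, 0.0232]
ee_rot: [-0.496, 0.502, 0.505, -0.497]
wrist_force: [-3.0, -1.9, 5.6]
grip_width: 0.0219
```

Call:
play_rows --targets '[[[0,0,0,0],[0,0,0,0],[0,0,0,0]]]' --fingers 0.09

```text
time: 17.58
tool_pos: [0.5458, 0.3599, 0.0232]
ee_rot: [-0.496, 0.502, 0.505, -0.497]
wrist_force: [-0.1, 0.3, 0.9]
grip_width: 0.0406
```

Call:
play_rows --targets '[[[0,-1,0,0],[0,-4,0,0],[0,-7,0,0],[0,-9.5,0,0],[0,-9.5,0,0]]]'

```text
time: 18.2
tool_pos: [0.5462, 0.3605, 0.1213]
ee_rot: [-0.495, 0.503, 0.507, -0.495]
wrist_force: [0.7, 1.0, -0.1]
grip_width: 0.0401
```

```bash
python3 - <<'E'
from h import *
print(goto([.398,.361,.115],np.pi/2))
E
```

```text
(array([ 0.11,  0.35, 14.83]), np.float64(0.004))
```

Next is 200a; opening to 50 mm.

Call:
play_rows --targets '[[[0,0,2.5,0],[0,0.2,7,0],[0.1,0.3,12,0],[0.1,0.3,14.5,0],[0.1,0.3,14.9,0],[0.1,0.3,14.9,0],[0.1,0.3,14.9,0]]]' --fingers -0.14

```text
time: 19.08
tool_pos: [0.3986, 0.3609, 0.1155]
ee_rot: [-0.496, 0.503, 0.507, -0.494]
wrist_force: [0.5, -0.5, 0.7]
grip_width: 0.0502
```

```bash
python3 - <<'E'
from h import *
c=cam('scene');f=c['frame'][150:270,220:460];cv2.imwrite('pics/s7.png',cv2.resize(f,None,fx=3.3,fy=3.3,interpolation=cv2.INTER_CUBIC))
print(goto([.398,.361,.018],np.pi/2))
E
```

```text
(array([-0.03,  9.74,  0.24]), np.float64(0.003))
```

View pics/s7.png

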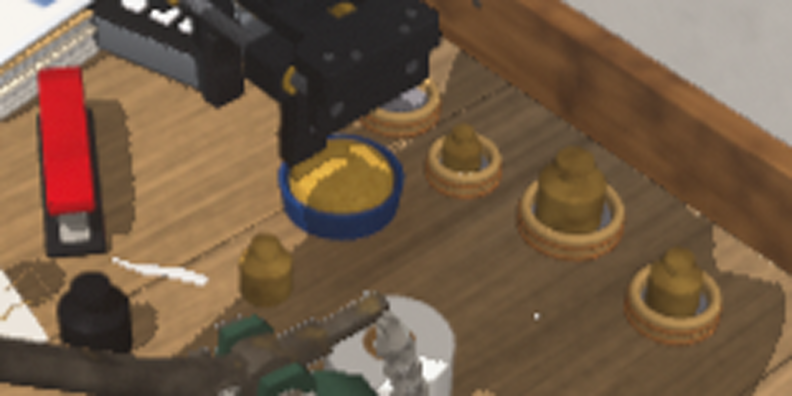

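The three placed weights sit upright in their pots, at (463,150), (570,190) and (674,285). 200a at (265,270) is clear for the descent.

Call:
play_rows --targets '[[[0,3,0.1,0],[0,6.5,0.1,0],[0,9,0.2,0],[0,9.6,0.2,0],[0,9.7,0.2,0],[0,9.7,0.2,0]]]'

```text
time: 19.88
tool_pos: [0.3994, 0.3618, 0.0195]
ee_rot: [-0.495, 0.503, 0.507, -0.494]
wrist_force: [-0.5, -0.8, 0.9]
grip_width: 0.0503
```

Call:
play_rows --targets '[[[0,0,0,0],[0,0,0,0],[0,0,0,0],[0,0,0,0]]]' --fingers 1 --force 25

```text
time: 20.38
tool_pos: [0.3998, 0.3619, 0.0202]
ee_rot: [-0.495, 0.503, 0.508, -0.494]
wrist_force: [0.1, -1.8, 6.0]
grip_width: 0.0285
```

Call:
play_rows --targets '[[[0,-0.5,0,0],[0,-2,0,0],[0,-5,0,0],[0,-8.5,0,0],[0,-8.5,0,0],[0,-8.5,0,0]]]'

```text
time: 21.12
tool_pos: [0.3974, 0.3611, 0.1046]
ee_rot: [-0.495, 0.503, 0.507, -0.494]
wrist_force: [0.1, 0.2, -1.8]
grip_width: 0.0283
```

```bash
python3 - <<'E'
from h import *
t=goto([.555,.4277,.103],np.pi/2);print(t)
a=cam('top');s=cam('scene')
# scale+letters height: dark control-panel corner, seen in both
for z in (0,.02,.04,.06,.08): print(z,ray(a,150,184,z).round(3)[:2],ray(a,186,201,z).round(3)[:2],ray(s,277,174,z).round(3)[:2])
E
```

```text
(array([  6.62,   0.53, -15.77]), np.float64(0.003))
0 [0.512 0.583] [0.479 0.518] [0.477 0.533]
0.02 [0.508 0.577] [0.476 0.513] [0.463 0.512]
0.04 [0.503 0.571] [0.472 0.509] [0.448 0.491]
0.06 [0.499 0.565] [0.468 0.504] [0.434 0.47 ]
0.08 [0.494 0.559] [0.464 0.499] [0.419 0.45 ]
```

Call:
play_rows --targets '[[[0.8,0,-2,0],[2,0.1,-5,0],[4,0.2,-9,0],[5.5,0.3,-13,0],[6.5,0.4,-15.4,0],[6.6,0.4,-15.8,0],[6.6,0.4,-15.8,0],[6.6,0.4,-15.8,0]]]'

```text
time: 22.22
tool_pos: [0.5535, 0.4268, 0.1024]
ee_rot: [-0.496, 0.503, 0.506, -0.495]
wrist_force: [0.6, 0.0, -1.8]
grip_width: 0.0283
```

Call:
play_rows --targets '[[[0,1,0,0],[0,2.5,0,0],[0,3.5,0,0],[0,3.5,0,0],[0,3.5,0,0]]]'

```text
time: 22.85
tool_pos: [0.5543, 0.427, 0.0675]
ee_rot: [-0.496, 0.503, 0.506, -0.495]
wrist_force: [0.7, 0.2, -1.6]
grip_width: 0.0284
```

```bash
python3 - <<'E'
from h import *
s=manip.read_state()['tool_pos'];zoom('p8.png',(.5551,.4287,.03),s[2]-.0195)
print(goto([.5555,.428,.0275],np.pi/2),s)
E
```

```text
pred 306 193
pred 302 255
(array([ 0.07,  4.04, -0.03]), np.float64(0.003)) [0.55428246 0.42704545 0.06751656]
```

View pics/p8.png

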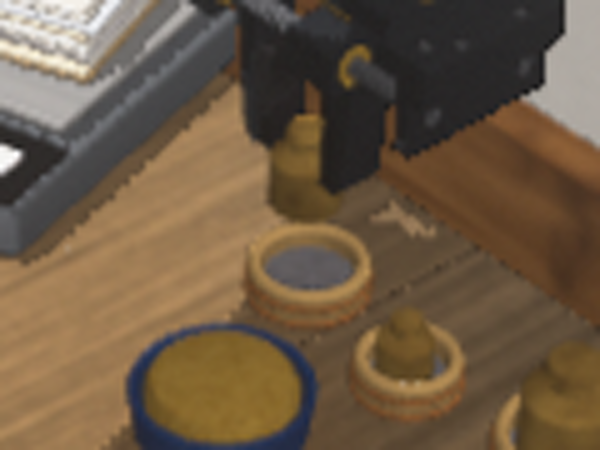

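The weight foot at (311,191) is over the pot rim centre at (308,267), aligned to within about 1–2 mm. Lowering.

Call:
play_rows --targets '[[[0,0.5,0.05,0],[0,2,0.05,0],[0,3,0.1,0],[0,3.6,0.1,0],[0,3.9,0.1,0],[0,4.05,0.1,0],[0,4.05,0.1,0]]]'

```text
time: 23.78
tool_pos: [0.5543, 0.4272, 0.0283]
ee_rot: [-0.495, 0.503, 0.506, -0.495]
wrist_force: [-2.3, -3.1, 6.5]
grip_width: 0.0284
```

Call:
play_rows --targets '[[[0,0,0,0],[0,0,0,0],[0,0,0,0]]]' --fingers -0.14

```text
time: 24.15
tool_pos: [0.5542, 0.4272, 0.0281]
ee_rot: [-0.495, 0.503, 0.506, -0.495]
wrist_force: [-0.8, -0.4, -0.4]
grip_width: 0.05
```

Call:
play_rows --targets '[[[0,-1,0,0],[0,-4,0,0],[0,-8,0,0],[0,-12,0,0],[0,-15,0,0],[0,-16,4,0],[0,-16,8,0],[0,-16,10,0]]]'

```text
time: 25.15
tool_pos: [0.4494, 0.4265, 0.1872]
ee_rot: [-0.495, 0.503, 0.507, -0.495]
wrist_force: [0.3, 0.9, -0.4]
grip_width: 0.05
```

```bash
python3 - <<'E'
from h import *
c=cam('scene');f=c['frame'][150:270,220:460];cv2.imwrite('pics/s9.png',cv2.resize(f,None,fx=3.3,fy=3.3,interpolation=cv2.INTER_CUBIC))
E
```

```text
(no output)
```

View pics/s9.png

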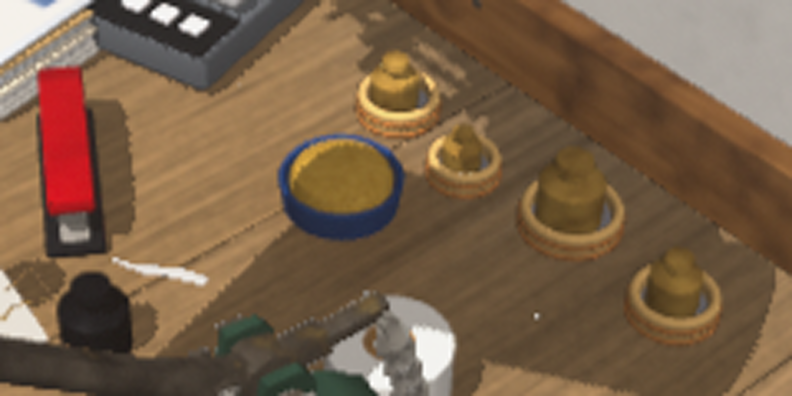

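All four stand upright in their pots. As a last check, I'll compare the knob-top heights with prediction (seated against resting on the rim) and confirm the moistener and roll haven't moved.

```bash
python3 - <<'E'
from h import *
c=cam('scene')
for n,p,h in [('500',(.5622,.2884),.045),('200b',(.555,.2035),.036),('100',(.5445,.3598),.028),('200a',(.5535,.4272),.036)]:
    for z in(.008,.016):
        a,b=proj(c,(*p,z+h));print(n,z,round((a-220)*3.3),round((b-150)*3.3))
t0=cv2.imread('pics/scene0.png');d=cv2.absdiff(t0,c['frame']).max(2)
print('diff moist/roll',d[195:215,312:336].mean(),d[250:268,345:356].mean())
f=c['frame'][160:260,320:450];cv2.imwrite('pics/p10.png',cv2.resize(f,None,fx=6,fy=6,interpolation=cv2.INTER_CUBIC))
E
```

```text
500 0.008 575 154
500 0.016 577 143
200b 0.008 679 253
200b 0.016 681 242
100 0.008 461 127
100 0.016 462 116
200a 0.008 395 54
200a 0.016 396 44
diff moist/roll 5.729166666666667 50.92424242424242
```

View pics/p10.png

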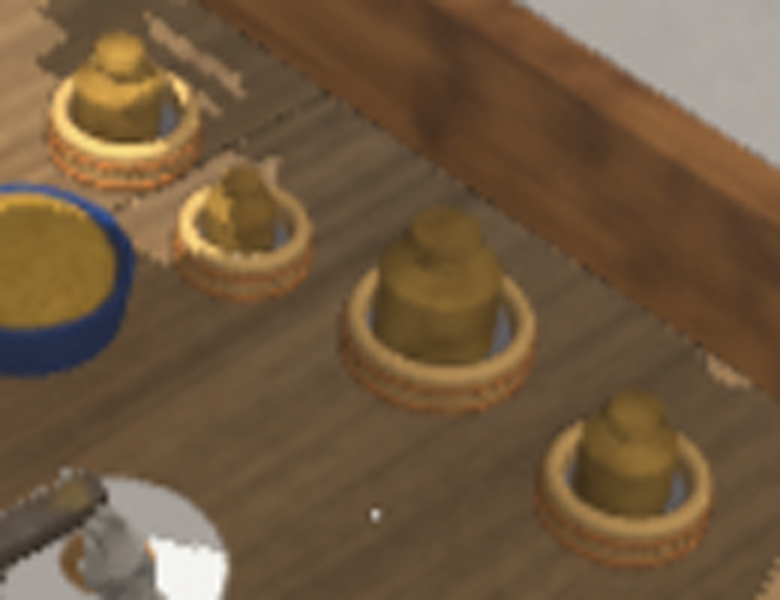

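The observed knob tops are (574,153), (680,253), (465,128) and (397,55). They match the fully seated predictions to within 1–4 px, against about 11 px higher if any weight rested on a rim. Felt is visible around every foot.

```bash
python3 - <<'E'
from h import *
a=cv2.imread('pics/s5.png');c=cam('scene')['frame']
for n,(y0,y1,x0,x1) in dict(roll=(240,285,340,362),moist=(185,225,300,345)).items():
    e=[cv2.Canny(q[y0:y1,x0:x1],60,150) for q in(cv2.imread('pics/s1.png'),c)]
    print(n,cv2.phaseCorrelate(*[np.float32(q) for q in e]))
print(manip.sign_off())
E
```

```text
roll ((-0.19048714439253267, 0.5524962164712655), 0.8909011979897817)
moist ((0.8373650502609209, 0.17269350970790853), 0.6498768991894193)
the job is handed in; nothing more can be done
None
```

All four brass weights are upright on the felt floors of their own pots, and I handed the job in after about 25 s of the 96 s allowed.

- **Seating:** in the last close-up, the four knob tops match the fully seated heights to 1–4 px, where a weight resting on a rim would sit about 11 px higher. Felt is visible around every foot, and the gripper was open and clear of everything.
- **Moistener and roll:** an edge comparison of the scene view against the one at the start of the job shows no real shift, under 1 px for each.
- **Check that disagreed:** a plain brightness comparison of the roll against the first picture gave a large difference (51). I put this down to the changed shadow, because the edge check shows it in the same place.
- **Forces:** the wrist readings after each move stayed under about 10 N.

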